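Hang the spotting guide on its two jig pins

ROBOT

A 7-joint arm with a two-finger parallel gripper is mounted at the origin on a cart in front of the work surface, level with it; the furniture and walls round the work are solid. World frame = base frame: x ahead of the robot, y to its left, z up, the work surface at z = 0. Lengths are in m, angles in rad, forces in N, time in s.
With the tool pointing down it reaches from about 0.4 to 0.85 m from the base axis. Payload 4.5 kg.
Tool frame: the origin (TCP) lies at the very end of the fingers, on their centre line; the grasp point (between the pads) lies 19 mm behind it (tcp_to_grasp is the z of the grasp point in the tool frame, in m); z points along the fingers, y is the line along which they close (so a half turn about z gives the same grasp; the last joint's range is limited). The gripper opens to 88 mm and grips with 3 to 60 N. Pads are 18 mm wide; open, the fingers measure 123 mm over their backs; the gripper's body (75 mm by 187 mm) begins 45 mm behind the grasp point.
Start: joints at [1.371, 0.689, -0.195, 1.565, 0.157, 0.902, -0.215], TCP at [0.145, -0.608, 0.239] pointing down, gripper open.
Joint ranges: [-3.01, 3.01], [-0.46, 2.08], [-1.47, 1.51], [0.13, 2.56], [-1, 4.14], [0.04, 2.09], [-2.66, 2.66]. Speed limits (rad/s): [2.57, 2.57, 3.14, 3.14, 3.14, 3.14, 3.14].

INTERFACE

Orientations are given as a unit quaternion [x, y, z, w].
In Python, from plant import * gives the robot as it stands. The module is installed in compiled form; this text tells all that it offers.
- The arm moves only by the shell command python3 -m jog 'ROWS' [OPENING] [FORCE]. ROWS is JSON, a list that holds one entry, the list of rows, each a list of 6 numbers: the shift along the tool's x, y, z in m, then the turn, a rotation vector about the tool's x, y, z in rad. In form: [[[dx, dy, dz, ax, ay, az], ...]]. A call has 1 to 12 rows; each row shifts and turns the commanded pose from where the row before left it, along the tool's axes as they then stand; what a row does not reach is not made up. A row lasts 1/8 s, in which the tool goes at most 62.5 mm and 10.7 degrees, less where a joint would pass 70% of its speed; a pose out of reach is approached as far as the arm can. A call with a gripper value outside its range is refused whole. OPENING is the finger opening in m, from 0 to 0.0881, set as the call begins (- or left out, the last holds). The fingers move at their own pace and stop on an object; FORCE is the grip in N (left out, the last holds). Time passes only in rows, so rows that do not move let the fingers close. It gives the time, the measured TCP pose, the force, the opening and the grip force at its end, in the units of the state.
- get_state(): the state, without advancing time (a new reading comes with each control period).
- snapshot(name): name is "scene" or "top" or "wrist"; returns a dict with "frame" (400x640x3 uint8, red, green, blue), "mtx" (3x3 intrinsics, pixels), "xyz" and "orientation" of the camera in the world; the wrist camera has in their place "mount" (4x4, takes a point from camera to tool coordinates, whose origin is the TCP and whose axes are the flange's). Camera axes: x right, y down, z forward; pixel columns grow to the right and rows downward; lengths in m; the calibration is good to about 2 mm. The wrist camera is an equidistant fisheye: a pixel r from the principal point sees the ray r / f radians off the axis. A picture is of the moment at which its call begins: read the wrist's pose just before it. There is no depth.
- finish_job(): hands the job in; it is judged then, once.
The state is a dict: "clock": time; "q": joint angles; "qd": joint speeds; "joint_torque": joint torques, N m; "tool_pos": TCP position; "eef_rot": TCP orientation; "contact_force": force on the tool from outside, world axes, zero at the start; "moment": the same for the moment, N m; "opening": opening from 0.0 (shut) to 1.0 (fully open); "finger_force": force on a finger pad.
Only numpy, scipy, OpenCV 4.12 (cv2) and the standard library are available. Lean on these libraries where they do the work, as an engineer would, in place of code of your own. Each camera call takes 0.05 s, during which the arm holds its last target. There are 200 camera calls.

TASK

Put the flat grey guide frame on the jig: lay its big hole over the tall pin with the other end turned aside, so that this end rests on top of the short pin, and let go. Then push the long edge of the raised end round with the fingers until the small hole drops over the short pin and the guide sits level and fully down on both seats. Leave it there, and leave the marker, timer, tape and brown bottle where they are.

Things in the scene. Friction and masses are not known exactly. Their poses are not given: they have to be found in the camera images.
- tall_pin (a point): Point on the axis of the jig's tall steel pin at seat height, 40 mm above the bench. The pin is 14 mm thick, ends 34 mm above the seat, its last 7 mm tapered to 6 mm; it stands in the middle of a grey seat block (24 mm along x, 110 mm along y, top = seat). x points from here along the slab to the short pin's side, z up.
- grip (a point): Point in the guide's upright grip fin, on its mid-plane, 34 mm above the guide's underside. The fin is 44 mm long (guide x), 12 mm thick (guide y) and reaches from the plate's top (8 mm above the underside) to 47 mm above the underside; grip it from above across its thickness. Its middle is about the balance point, 60 mm from the big hole and 90 mm from the small one. Axes as the guide's.
- big_hole (a point): Centre of the guide's big hole (16.5 mm wide, through), at the underside of the plate, 25 mm from the ribbed short edge, half-way between the long edges. Axes as the guide's.
- small_hole (a point): Centre of the guide's small hole (12.5 mm wide, through) at the underside, 150 mm from the big hole, 25 mm from the plain short edge, 70 mm from each long edge. The plate is solid beside it: with this end turned 0.1 to 0.4 rad away from the bar's direction it rests on the short pin's top and stays there when let go, tilted about 0.08 rad, until pushed. Axes as the guide's.
- jig: Fixed jig: slab 230x150x10 mm, origin under its middle at bench height, 75 mm ahead of the tall pin; axes as tall_pin. The short pin stands 150 mm from the tall pin on a dark bar whose angle differs each time, within 0.14 rad either side of x, and is not measured: find it by feel or sight. It is 10 mm thick and ends, tapered to 5 mm, 12 mm above its round 26 mm seat, also 40 mm up. Nothing moves.
- guide: Loose grey plate 200 (x) x 140 (y) x 8 mm, 0.22 to 0.45 kg, with a 42 x 100 mm window and a 12 mm high rib along the short edge at the big-hole end. Origin at its underside half-way between the holes; x from big to small hole, z up. Starts flat on the bench, right side up.
- marker: Loose marker pen, 135 mm long, 17 mm thick, lying on the bench; bystander.
- timer: Loose white bench timer, 77 x 77 x 21 mm; bystander.
- tape: Loose roll of beige tape lying flat, 104 mm wide, 25 mm high; bystander.
- amber_bottle: Loose brown bottle with blue cap, 56 mm wide, 105 mm high, standing beside the low round dishes; bystander.

How it is judged:
By the outcome, as a careful person would: the job done as asked, in the order asked, and still so for the second after the job is handed in, with the robot touching nothing.
It also fails if it takes over 58 s, if anything falls off the work surface, if the arm or the gripper's body presses on something with over 40 N, if the wrist force passes 120 N, or if a joint passes its speed limit or range.

## Working session

There is one attempt and no reset: what is moved stays moved. The work goes in short steps, Python scripts to look and compute and a shell command to move; the robot and the scene stay as the last step left them, time stands still between calls to the robot, and variables do not carry over. Pictures are saved under pics/ and viewed, at most 10 in all, crops included, and the job is handed in when it is done.

```bash
mkdir -p pics
cat > h.py <<'E'
from plant import *
import numpy as np, cv2
from scipy.spatial.transform import Rotation as R
def snap(n,f):
    s=snapshot(n); cv2.imwrite('pics/'+f,s['frame'][:,:,::-1]); return s
def ray(s,u,v):
    K=np.array(s['mtx']); d=np.array([(u-K[0,2])/K[0,0],(v-K[1,2])/K[1,1],1.])
    o=np.array(s['orientation'])
    r=R.from_quat(o) if o.size==4 else R.from_matrix(o)
    return np.array(s['xyz']),r.apply(d)
def onz(s,u,v,z):
    p,d=ray(s,u,v); return p+d*(z-p[2])/d[2]
def proj(s,P):
    o=np.array(s['orientation']); r=R.from_quat(o) if o.size==4 else R.from_matrix(o)
    c=r.inv().apply(np.array(P)-s['xyz']); K=np.array(s['mtx']); return (K@(c.T/c.T[2]))[:2].T
E
python3 - <<'E'
from h import *
for n in('scene','top'):
    s=snap(n,n+'.png'); print(n,s['mtx'],s['xyz'],s['orientation'])
print(get_state())
E
```

```text
scene [[477.66742695   0.         318.0084849 ]
 [  0.         477.66742695 198.86790594]
 [  0.           0.           1.        ]] [0.04320424 0.91455498 0.71263387] [-0.22461674  0.84807351 -0.46103202  0.13329712]
top [[479.83221139   0.         320.32991789]
 [  0.         479.83221139 192.44574178]
 [  0.           0.           1.        ]] [0.43008854 0.0600112  1.44132987] [-0.69689414  0.71505544 -0.04030604  0.03754601]
{'clock': 0.1, 'q': array([ 1.37080612,  0.68990025, -0.19453318,  1.5662093 ,  0.15732141,
        0.90247865, -0.21510571]), 'qd': array([ 0.00030778, -0.00140948,  0.00086445, -0.00119029, -0.00194878,
        0.00126904, -0.00011715]), 'joint_torque': array([-3.35462886e-03, -5.28501320e+01, -1.27140652e+00, -1.53837436e+01,
       -5.25110832e-02,  2.00794362e-03,  3.09197378e-05]), 'tool_pos': array([ 0.14462649, -0.60747557,  0.23799866]), 'eef_rot': array([ 9.93169964e-01,  1.16673825e-01, -1.53284929e-04, -7.86167400e-04]), 'contact_force': array([-0.2684185 ,  0.51057397,  0.54106237]), 'moment': array([-0.01562463,  0.01204363, -0.00206532]), 'finger_force': 0.0, 'opening': 0.9974395412706062}
```

View pics/top.png

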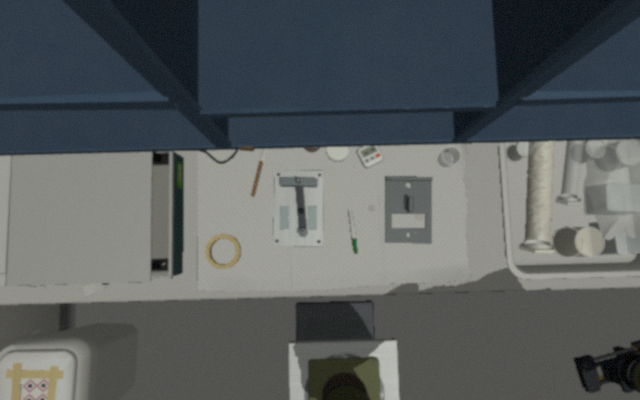

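View pics/scene.png

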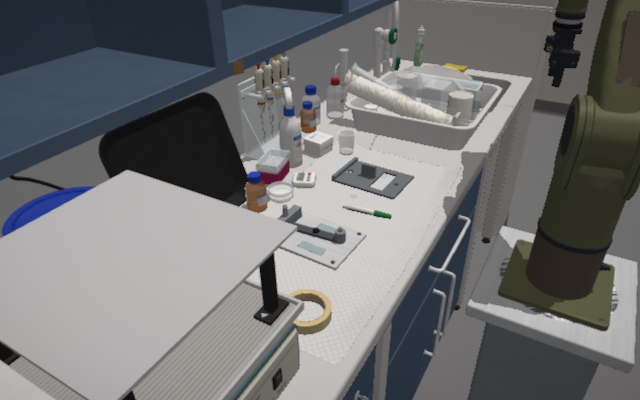

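The top view shows the jig at about (298,208) with the tall pin near (298,181) and the short pin near (303,233). The guide is at about (408,210), with its rib and big hole at the far end and its fin near (408,203). I'll enlarge both.

Run:
```python
from h import *
s=snapshot('top'); f=s['frame'][:,:,::-1]
c=cv2.resize(f[160:260,262:442],None,fx=4.4,fy=4.4,interpolation=cv2.INTER_CUBIC); cv2.imwrite('pics/topc.png',cv2.convertScaleAbs(c,alpha=1.3))
g=cv2.cvtColor(f,cv2.COLOR_BGR2GRAY)
roi=g[165:255,375:445]; m=(roi<125).astype(np.uint8)
n,l,st,ce=cv2.connectedComponentsWithStats(m); i=1+st[1:,4].argmax(); print(st[i],ce[i])
cn,_=cv2.findContours((l==i).astype(np.uint8),cv2.RETR_EXTERNAL,2); r=cv2.minAreaRect(max(cn,key=cv2.contourArea)); b=cv2.boxPoints(r)+[375,165]; print(r)
for u,v in b: print((u,v),onz(s,u,v,.008).round(4))
for nm,u,v,z in(('tall',298,181,.074),('short',303,233,.052),('edge',350,290,0),('cab',350,147,.5)): print(nm,onz(s,u,v,z).round(4))
```

```text
[  10   11   48   68 2609] [32.73898045 42.09812189]
((32.953041076660156, 44.270389556884766), (47.027137756347656, 66.803955078125), 0.9710219502449036)
(np.float64(383.87679290771484), np.float64(242.26909637451172)) [ 0.4348 -0.1326  0.008 ]
(np.float64(385.00890350341797), np.float64(175.47472953796387)) [ 0.6351 -0.1441  0.008 ]
(np.float64(432.02928924560547), np.float64(176.2716827392578)) [ 0.629 -0.286  0.008]
(np.float64(430.89717864990234), np.float64(243.06604766845703)) [ 0.4288 -0.2723  0.008 ]
tall [0.616 0.116 0.074]
short [0.4672 0.1056 0.052 ]
edge [ 0.2971 -0.0279  0.    ]
cab [ 0.6238 -0.0065  0.5   ]
```

View pics/topc.png

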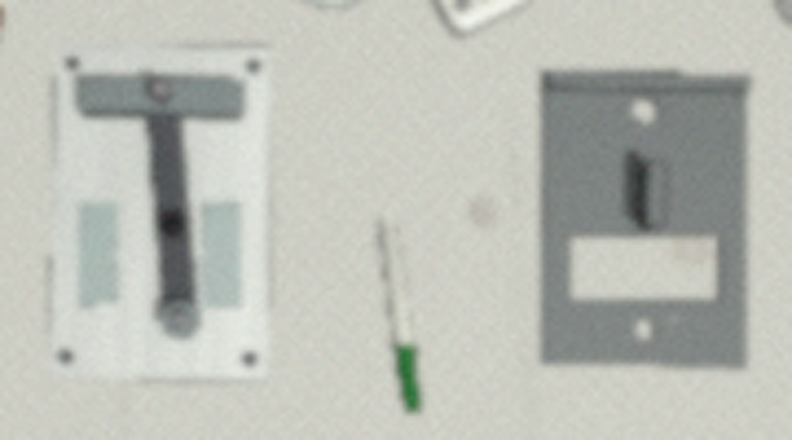

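```bash
cat >> h.py <<'E'
def yaw(st):
    x=R.from_quat(st['eef_rot']).apply([1,0,0]); return np.arctan2(x[1],x[0])
def goto(st,P,psi=None):
    "rows totals in tool axes, turn after shift"
    r=R.from_quat(st['eef_rot']); d=r.inv().apply(np.array(P)-st['tool_pos'])
    return d.round(4), None if psi is None else round(-(psi-yaw(st)),4)
E
python3 - <<'E'
from h import *
s=snapshot('top'); g=cv2.cvtColor(s['frame'],cv2.COLOR_RGB2GRAY).astype(float)
def cen(u,v,w,bright):
    r=g[v-w:v+w+1,u-w:u+w+1]; k=(r-np.median(r))*(1 if bright else -1); k=np.clip(k-12,0,None)
    y,x=np.mgrid[v-w:v+w+1,u-w:u+w+1]; return (x*k).sum()/k.sum(),(y*k).sum()/k.sum()
P={}
for n,u,v,z in(('big',408,185,.004),('small',408,235,.004)):
    c=cen(u,v,4,True); P[n]=onz(s,*c,z); print(n,c,P[n].round(4))
d=P['small']-P['big']; print('len',np.linalg.norm(d),'ang',np.arctan2(d[1],d[0]))
grip=P['big']+d*60/np.linalg.norm(d); print('grip',grip)
C=lambda a,b:(262+a/4.4,160+b/4.4)
print('tall top',onz(s,*C(160,89),.074),'block',onz(s,*C(160,97),.04),'short seat',onz(s,*C(179,315),.043))
print('slab corners',[onz(s,*C(*p),.01).round(4) for p in((72,63),(253,66),(250,359),(65,356))])
st=get_state(); ps=np.arctan2(-d[1],-d[0]); print(yaw(st),ps); grip[2]=.1; print(goto(st,grip,ps))
print('bottle',onz(s,312,147,.105))
E
```

```text
big (np.float64(407.81272084805653), np.float64(184.81095406360424)) [ 0.6054 -0.2124  0.004 ]
small (np.float64(407.66990291262135), np.float64(234.46278317152104)) [ 0.4561 -0.2051  0.004 ]
len 0.14947846057362826 ang 3.0928213659696757
grip [-5.93232449e+01  2.71269517e+00  4.00000000e-03]
tall top [0.61818185 0.1149188  0.074     ] block [0.61745761 0.11639664 0.04      ] short seat [0.47158487 0.10675839 0.043     ]
slab corners [array([0.6465, 0.1774, 0.01  ]), array([0.6412, 0.0535, 0.01  ]), array([0.4417, 0.0606, 0.01  ]), array([0.447 , 0.1853, 0.01  ])]
0.233830286464462 -0.048771287620117634
(array([-57.0802, -17.0089,   0.1619]), np.float64(0.2826))
bottle [0.70783886 0.07310191 0.105     ]
```

```bash
python3 -m jog '[[[0.04,-0.0245,0,0,0,0],[0.04,-0.0245,0,0,0,0],[0.04,-0.0245,0,0,0,0],[0.04,-0.0245,0,0,0,0],[0.04,-0.0245,0,0,0,0],[0.04,-0.0245,0,0,0,0],[0.04,-0.0245,0,0,0,0],[0.04,-0.0245,0,0,0,0],[0.04,-0.0245,0,0,0,0],[0.04,-0.0245,0,0,0,0],[0.04,-0.0245,0,0,0,0],[0.042,-0.0248,0,0,0,0]]]' 0.05 20
python3 -m jog '[[[0,0,0,0,0,0.14],[0,0,0.05,0,0,0.1426],[0,0,0.05,0,0,0],[0,0,0,0,0,0]]]'
python3 - <<'E'
from h import *
st=get_state(); w=snap('wrist','w1.png'); print(st['tool_pos'],yaw(st),goto(st,[.5455,-.2095,.015],-.0488)); print(w['mtx'],w['mount'])
E
```

```text
clock: 1.7
tool_pos: [0.5463, -0.209, 0.2386]
eef_rot: [0.993, 0.117, -0.0, 0.0]
contact_force: [0.2, -0.8, -0.4]
opening: 0.57
finger_force: 0.0
clock: 2.2
tool_pos: [0.5427, -0.2089, 0.1356]
eef_rot: [1.0, -0.024, -0.004, -0.001]
contact_force: [-0.6, 0.2, 0.8]
opening: 0.564
finger_force: 0.0
[ 0.54272668 -0.20893191  0.13563403] -0.0481499183972582 (array([0.0038, 0.0007, 0.1206]), np.float64(0.0007))
[[309.70691629   0.         323.53478555]
 [  0.         309.70691629 202.79507471]
 [  0.           0.           1.        ]] [[-3.98644983e-04 -9.46673611e-01 -3.22193910e-01  8.46209014e-02]
 [ 9.99999859e-01 -4.90174985e-04  2.02954788e-04 -9.19318261e-04]
 [-3.50063337e-04 -3.22193783e-01  9.46673673e-01 -1.47423886e-01]
 [ 0.00000000e+00  0.00000000e+00  0.00000000e+00  1.00000000e+00]]
```

View pics/w1.png

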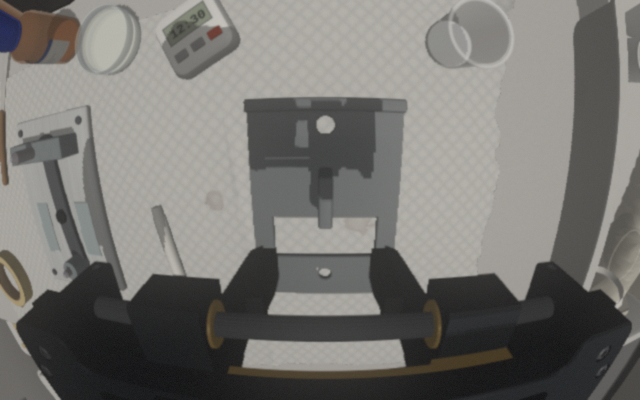

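The wrist view shows the guide centred, with the big hole at (325,124), the small hole at (324,271) and the fin around (325,200). The jig is at the left, with the tall pin near (22,150) and the short pin near (68,268).

```bash
cat >> h.py <<'E'
def wonz(w,st,u,v,z):
    K=np.array(w['mtx']); a=np.array([u-K[0,2],v-K[1,2]]); r=np.hypot(*a); t=r/K[0,0]
    d=np.array([*(a/max(r,1e-9)*np.sin(t)),np.cos(t)]); M=np.array(w['mount']); q=R.from_quat(st['eef_rot'])
    o=q.apply(M[:3,3])+st['tool_pos']; d=q.apply(M[:3,:3]@d); return o+d*(z-o[2])/d[2]
E
python3 - <<'E'
from h import *
st=get_state(); w=snapshot('wrist'); g=cv2.cvtColor(w['frame'],cv2.COLOR_RGB2GRAY).astype(float)
def cen(u,v,k):
    r=g[v-k:v+k+1,u-k:u+k+1]; m=np.clip(r-(r.min()+r.max())/2,0,None); y,x=np.mgrid[v-k:v+k+1,u-k:u+k+1]; return (x*m).sum()/m.sum(),(y*m).sum()/m.sum()
b=wonz(w,st,*cen(325,124,13),.004); s=wonz(w,st,*cen(324,271,10),.004); d=s-b; L=np.linalg.norm(d); G=b+d*.06/L
print(b,s,L,G,np.arctan2(-d[1],-d[0]))
G[2]=.015; print(goto(st,G,np.arctan2(-d[1],-d[0])))
E
```

```text
[ 0.60528889 -0.21205729  0.004     ] [ 0.45490244 -0.20458066  0.004     ] 0.15057219105277833 [ 0.54536291 -0.209078    0.004     ] -0.04967518159855436
(array([ 0.001 , -0.0006,  0.123 ]), np.float64(0.0013))
```

```bash
python3 -m jog '[[[0.001,-0.0005,0.04,0,0,0],[0,0,0.04,0,0,0],[0,0,0.03,0,0,0],[0,0,0.012,0,0,0],[0,0,0,0,0,0]]]'
python3 -m jog '[[[0,0,0,0,0,0],[0,0,0,0,0,0],[0,0,0,0,0,0],[0,0,0,0,0,0]]]' 0.0 45
python3 -c "
from h import *
st=get_state();print(st['tool_pos'],yaw(st),R.from_quat(st['eef_rot']).apply([0,0,1]))"
```

```text
clock: 2.92
tool_pos: [0.5475, -0.21, 0.0178]
eef_rot: [1.0, -0.024, 0.001, 0.0]
contact_force: [0.2, 0.7, -0.2]
opening: 0.568
finger_force: 0.0
clock: 3.42
tool_pos: [0.5467, -0.2097, 0.017]
eef_rot: [1.0, -0.024, 0.0, 0.0]
contact_force: [0.4, -3.2, -0.0]
opening: 0.142
finger_force: 1.0
[ 0.54667319 -0.20971898  0.01699249] -0.04885389044552758 [ 3.91984201e-04 -2.77850395e-04 -9.99999885e-01]
```

```bash
python3 -m jog '[[[0,0,0,0,0,0],[0,0,0,0,0,0]]]'
python3 -m jog '[[[0,0,-0.02,0,0,0],[0,0,-0.05,0,0,0],[0,0,-0.05,0,0,0],[0,0,-0.02,0,0,0],[0,0,0,0,0,0],[0,0,0,0,0,0]]]'
python3 - <<'E'
from h import *
st=get_state(); print(st['tool_pos'],yaw(st),st['contact_force'],st['moment']); w=snap('wrist','w2.png')
E
```

```text
clock: 3.68
tool_pos: [0.5467, -0.2097, 0.017]
eef_rot: [1.0, -0.024, 0.0, 0.0]
contact_force: [0.0, 0.1, 3.5]
opening: 0.135
finger_force: 45.0
clock: 4.42
tool_pos: [0.5455, -0.2092, 0.1559]
eef_rot: [1.0, -0.024, -0.001, -0.0]
contact_force: [0.3, -0.7, -4.0]
opening: 0.13
finger_force: 45.0
[ 0.54545823 -0.20919716  0.15586586] -0.04862636299647107 [ 0.25594662 -0.69740497 -4.01708908] [0.03643665 0.05268465 0.02827371]
```

View pics/w2.png

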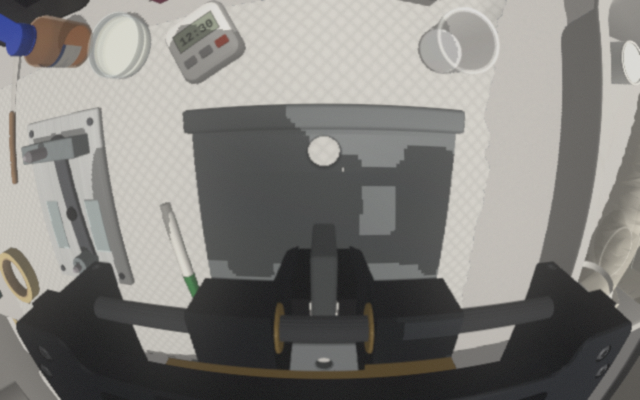

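The guide hangs level in the grip, with the big hole at (324,151) and the small hole at (324,361). The jig is at the left, with the tall pin near (32,152). I'll move closer to the jig and measure there.

```bash
python3 -m jog '[[[0,-0.035,0,0,0,0],[0,-0.04,0,0,0,0],[0,-0.04,0,0,0,0],[0,-0.035,0,0,0,0.05],[0,0,0,0,0,0.06],[0,0,0,0,0,0],[0,0,0,0,0,0]]]'
python3 - <<'E'
from h import *
st=get_state(); w=snap('wrist','w3.png'); np.save('st3.npy',st,allow_pickle=True); print(st['tool_pos'],yaw(st))
cv2.imwrite('pics/w3c.png',cv2.resize(cv2.imread('pics/w3.png')[90:300,60:340],None,fx=2.8,fy=2.8,interpolation=cv2.INTER_CUBIC))
E
```

```text
clock: 5.35
tool_pos: [0.5533, -0.0606, 0.156]
eef_rot: [0.997, -0.079, -0.001, 0.0]
contact_force: [0.2, -1.0, -4.5]
opening: 0.135
finger_force: 45.0
[ 0.55331819 -0.06056333  0.15603207] -0.15884145711794945
```

View pics/w3c.png

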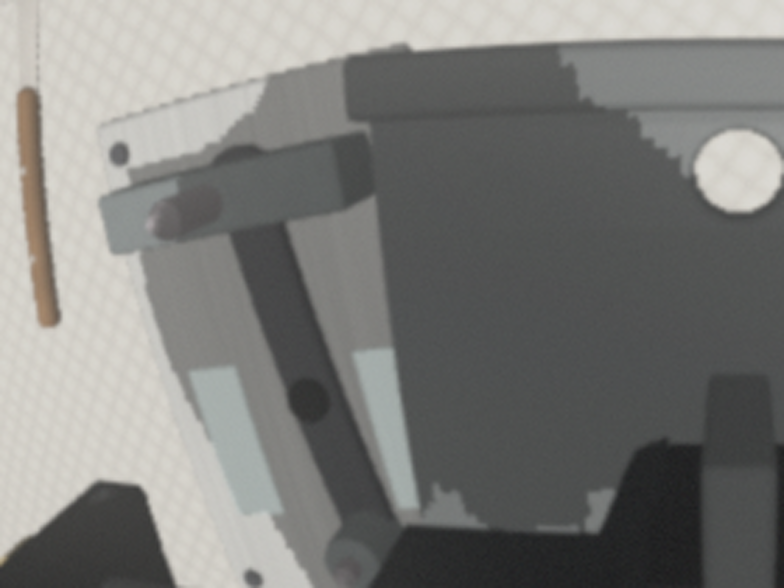

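The crop shows the tall pin's tip near (162,222) and its base near (207,202). The short pin's tip is near (347,572), and the held big hole is at (740,171).

Run:
```python
from h import *
st=np.load('st3.npy',allow_pickle=True).item(); w=snapshot('wrist'); C=lambda a,b:(60+a/2.8,90+b/2.8)
p=lambda a,b,z:wonz(w,st,*C(a,b),z)
H=p(740,171,st['tool_pos'][2]-.013)
print('tip',p(162,222,.074),'base',p(207,202,.04),'short tip',p(347,572,.052),'hole',H)
r=R.from_quat(st['eef_rot']); print('hole in tool',r.inv().apply(H-st['tool_pos']))
s=snapshot('top'); print('tape',onz(s,223,251,.012))
```

```text
tip [0.61972859 0.1144304  0.074     ] base [0.61976159 0.11891887 0.04      ] short tip [0.47380605 0.1044639  0.052     ] hole [ 0.61113197 -0.06930215  0.14303207]
hole in tool [ 0.05848608 -0.00052641  0.01291902]
tape [0.42139113 0.34445068 0.012     ]
```

```bash
python3 -m jog '[[[-0.0043,-0.034,0,0,0,0],[-0.0043,-0.04,0,0,0,0],[-0.0043,-0.04,0,0,0,0],[-0.0043,-0.04,0,0,0,0],[-0.0041,-0.03,0,0,0,0],[0,0,0.025,0,0,0],[0,0,0.022,0,0,0],[0,0,0,0,0,0],[0,0,0,0,0,0]]]'
python3 - <<'E'
from h import *
st=get_state(); w=snap('wrist','w4.png'); np.save('st4.npy',st,allow_pickle=True); print(st['tool_pos'],yaw(st))
cv2.imwrite('pics/w4c.png',cv2.resize(cv2.imread('pics/w4.png')[90:215,250:400],None,fx=4.5,fy=4.5,interpolation=cv2.INTER_CUBIC))
E
```

```text
clock: 6.62
tool_pos: [0.5626, 0.125, 0.1103]
eef_rot: [0.997, -0.08, 0.001, -0.0]
contact_force: [0.2, 0.0, -3.4]
opening: 0.131
finger_force: 45.0
[0.56255588 0.12501387 0.11034897] -0.15929113691084648
```

View pics/w4c.png

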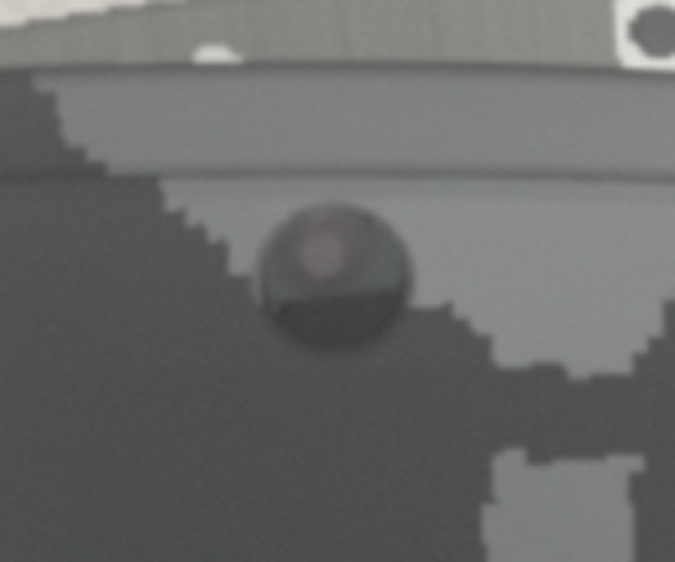

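The pin tip shows through the hole, with the tip at crop (323,256) and the hole centre at (336,278).

Run:
```python
from h import *
st=np.load('st4.npy',allow_pickle=True).item(); w=snapshot('wrist'); C=lambda a,b:(250+a/4.5,90+b/4.5)
z=st['tool_pos'][2]
T=wonz(w,st,*C(323,256),.074); H=wonz(w,st,*C(336,278),z-.013); print(T,H)
print('shift tool',R.from_quat(st['eef_rot']).inv().apply(T-H)); print(get_state()['tool_pos'])
```

```text
[0.61940231 0.11787908 0.074     ] [0.61997847 0.11612579 0.09734897]
shift tool [-0.00087242 -0.00163211  0.02334856]
[0.56277732 0.12520288 0.11071547]
```

```bash
python3 -m jog '[[[-0.0009,-0.0016,0.0,0,0,0],[0,0,0.01,0,0,0],[0,0,0.01,0,0,0],[0,0,0.005,0,0,0],[0,0,0,0,0,0],[0,0,0,0,0,0]]]'
python3 -m jog '[[[0,0,0.005,0,0,0],[0,0,0.005,0,0,0],[0,0,0,0,0,0],[0,0,0,0,0,0]]]'
```

```text
clock: 7.48
tool_pos: [0.5615, 0.127, 0.0848]
eef_rot: [0.997, -0.079, 0.0, 0.0]
contact_force: [0.9, -0.9, -3.9]
opening: 0.136
finger_force: 45.0
clock: 7.98
tool_pos: [0.5613, 0.127, 0.0747]
eef_rot: [0.997, -0.079, 0.0, 0.0]
contact_force: [-0.5, -0.0, -3.4]
opening: 0.134
finger_force: 45.0
```

```bash
python3 -m jog '[[[0,0,0.003,0,0,0],[0,0,0.002,0,0,0],[0,0,0,0,0,0],[0,0,0,0,0,0]]]'
```

```text
clock: 8.48
tool_pos: [0.5613, 0.127, 0.0697]
eef_rot: [0.997, -0.079, 0.0, 0.0]
contact_force: [0.1, -0.9, -4.0]
opening: 0.135
finger_force: 45.0
```

```bash
python3 -m jog '[[[0,0,0.001,0,0,0],[0,0,0,0,0,0],[0,0,0,0,0,0]]]'
python3 -m jog '[[[0,0,0.0017,0,-0.02,0],[0,0,0.0017,0,-0.02,0],[0,0,0.0015,0,-0.02,0],[0,0,0,0,0,0],[0,0,0,0,0,0]]]'
```

```text
clock: 8.85
tool_pos: [0.5614, 0.127, 0.0688]
eef_rot: [0.997, -0.079, 0.0, -0.0]
contact_force: [0.2, -0.1, -2.2]
opening: 0.133
finger_force: 45.0
clock: 9.48
tool_pos: [0.5613, 0.1269, 0.0638]
eef_rot: [0.996, -0.079, -0.03, -0.002]
contact_force: [0.5, 0.8, -2.9]
opening: 0.131
finger_force: 45.0
```

```bash
python3 -m jog '[[[0,0,0.0015,0,-0.02,0],[0,0,0.0005,0,0,0],[0,0,0,0,0,0],[0,0,0,0,0,0]]]'
python3 -m jog '[[[0,0,0,0,0,0],[0,0,0,0,0,0],[0,0,0,0,0,0],[0,0,0,0,0,0]]]' 0.035
python3 -m jog '[[[0,0,-0.03,0,0,0],[0,0,-0.04,0,0,0],[0,0,-0.04,0,0.08,0],[0,0,0,0,0,0],[0,0,0,0,0,0]]]'
python3 - <<'E'
from h import *
st=get_state(); w=snap('wrist','w5.png'); np.save('st5.npy',st,allow_pickle=True); print(st['tool_pos'],yaw(st))
a=cv2.imread('pics/w5.png'); s=snap('scene','s5.png'); b=cv2.imread('pics/s5.png')[165:285,220:400]
b=cv2.resize(b,(640,427),interpolation=2)[:200+200]
cv2.imwrite('pics/c5.png',cv2.resize(np.vstack([a[:330],b[:270]]),None,fx=1,fy=1))
E
```

```text
clock: 9.98
tool_pos: [0.5615, 0.127, 0.0622]
eef_rot: [0.996, -0.079, -0.039, -0.003]
contact_force: [1.3, 0.6, 3.1]
opening: 0.133
finger_force: 45.1
clock: 10.48
tool_pos: [0.5609, 0.127, 0.0617]
eef_rot: [0.996, -0.079, -0.04, -0.003]
contact_force: [-0.1, 0.6, -0.1]
opening: 0.393
finger_force: 0.0
clock: 11.1
tool_pos: [0.5693, 0.1256, 0.1711]
eef_rot: [0.997, -0.079, -0.001, 0.0]
contact_force: [-0.5, -0.2, -0.1]
opening: 0.398
finger_force: 0.0
[0.56932758 0.12564532 0.17109947] -0.15863639258552056
```

View pics/c5.png

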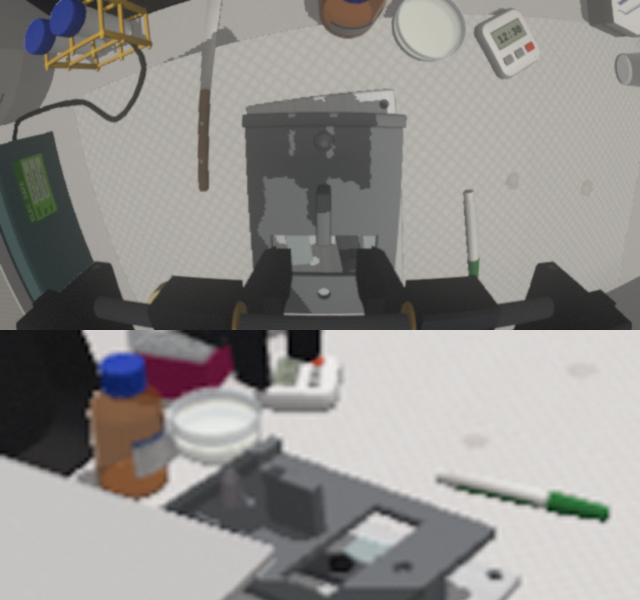

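The tall pin stands through the big hole, at (323,140) in the wrist part of the picture. The guide is released and tilted, and its far end is turned to the left. Next the closed fingers go to the left of the raised end.

```bash
python3 -m jog '[[[-0.024,-0.028,0,0,0,0],[-0.024,-0.028,0,0,0,0],[-0.024,-0.028,0,0,0,0],[-0.024,-0.027,0,0,0,0],[0,0,0,0,0,-0.06],[0,0,0.03,0,0,-0.055],[0,0,0.03,0,0,0],[0,0,0,0,0,0],[0,0,0,0,0,0]]]' 0 20
python3 - <<'E'
from h import *
st=get_state(); print(goto(st,[.492,.247,.042],-.045),yaw(st))
s=snapshot('top'); f=s['frame'][:,:,::-1]
w=snapshot('wrist')
E
```

```text
clock: 12.32
tool_pos: [0.4928, 0.2504, 0.1116]
eef_rot: [1.0, -0.022, -0.0, 0.0]
contact_force: [-0.6, -1.0, 0.2]
opening: 0.003
finger_force: 0.0
(array([-0.0007,  0.0034,  0.0696]), np.float64(0.0008)) -0.04419697272414769
```

```bash
python3 -m jog '[[[0,0,0.03,0,0,0],[0,0,0.03,0,0,0],[0,0,0.0095,0,0,0],[0,0,0,0,0,0],[0,0.01,0,0,0,0],[0,0.005,0,0,0,0],[0,0,0,0,0,0]]]'
python3 -m jog '[[[0,0.003,0,0,0,0],[0,0.003,0,0,0,0],[0,0.003,0,0,0,0],[0,0.003,0,0,0,0],[0,0,0,0,0,0]]]'
```

```text
clock: 13.3
tool_pos: [0.4922, 0.2345, 0.0426]
eef_rot: [1.0, -0.023, 0.0, 0.0]
contact_force: [0.5, 0.2, -0.2]
opening: 0.001
finger_force: 0.0
clock: 13.92
tool_pos: [0.4912, 0.2234, 0.0419]
eef_rot: [1.0, -0.022, -0.0, 0.0]
contact_force: [0.5, 0.8, -1.0]
opening: 0.008
finger_force: 0.1
```

```bash
python3 -m jog '[[[0,0.002,0,0,0,0],[0,0.002,0,0,0,0],[0,0.002,0,0,0,0],[0,0.002,0,0,0,0],[0,0.002,0,0,0,0]]]'
python3 -m jog '[[[0,0.002,0,0,0,0],[0,0.002,0,0,0,0],[0,0.002,0,0,0,0]]]'
python3 - <<'E'
from h import *
st=get_state(); w=snap('wrist','w6.png'); s=snap('scene','s6.png')
a=cv2.imread('pics/w6.png'); b=cv2.resize(cv2.imread('pics/s6.png')[165:285,220:400],(640,427),interpolation=2)
cv2.imwrite('pics/c6.png',np.vstack([a[:320],b[:280]]))
E
```

```text
clock: 14.55
tool_pos: [0.4907, 0.2135, 0.0419]
eef_rot: [1.0, -0.022, -0.0, -0.0]
contact_force: [-0.6, 1.7, 0.6]
opening: 0.003
finger_force: 0.9
clock: 14.92
tool_pos: [0.4905, 0.2074, 0.0419]
eef_rot: [1.0, -0.022, -0.0, 0.0]
contact_force: [-2.1, 3.2, 0.4]
opening: 0.006
finger_force: 1.1
```

View pics/c6.png

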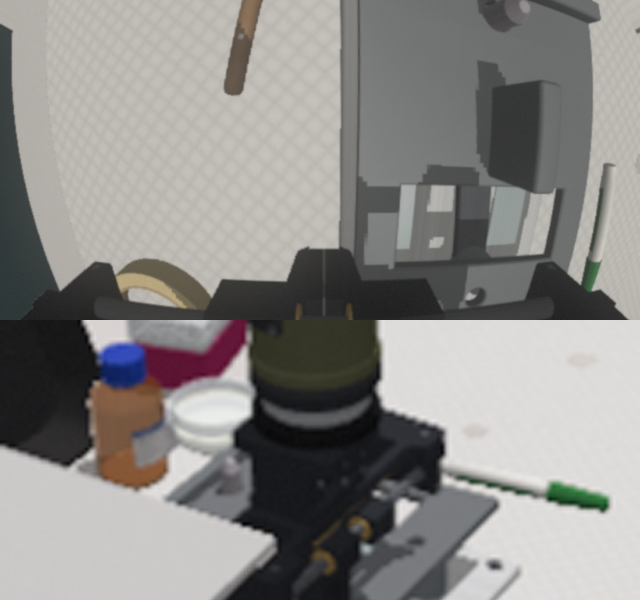

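The guide is turning as it is pushed. The tall pin is at (512,12), and the small hole at (475,296) is close to the short pin. I'll keep pushing in small steps.

```bash
python3 -m jog '[[[0,0.002,0,0,0,0],[0,0.002,0,0,0,0],[0,0,0,0,0,0]]]'
python3 -m jog '[[[0,0.0015,0,0,0,0],[0,0.0015,0,0,0,0],[0,0,0,0,0,0]]]'
python3 -m jog '[[[0,0.0015,0,0,0,0],[0,0.0015,0,0,0,0],[0,0,0,0,0,0]]]'
```

```text
clock: 15.4
tool_pos: [0.4904, 0.2033, 0.0419]
eef_rot: [1.0, -0.022, -0.0, 0.0]
contact_force: [-1.7, 2.1, 0.3]
opening: 0.003
finger_force: 0.8
clock: 15.78
tool_pos: [0.4903, 0.2002, 0.0419]
eef_rot: [1.0, -0.022, -0.0, 0.0]
contact_force: [-1.0, 1.6, 0.3]
opening: 0.008
finger_force: 1.0
clock: 16.15
tool_pos: [0.4909, 0.1963, 0.042]
eef_rot: [1.0, -0.023, 0.001, 0.001]
contact_force: [-0.4, 0.1, -0.1]
opening: 0.005
finger_force: 0.0
```

```bash
python3 -m jog '[[[0,0.001,0,0,0,0],[0,0,0,0,0,0]]]'
python3 -m jog '[[[0,0.001,0,0,0,0],[0,0,0,0,0,0]]]'
```

```text
clock: 16.4
tool_pos: [0.4903, 0.1961, 0.042]
eef_rot: [1.0, -0.022, 0.0, 0.0]
contact_force: [-0.5, -0.2, 0.1]
opening: 0.005
finger_force: 0.0
clock: 16.65
tool_pos: [0.4901, 0.1953, 0.0419]
eef_rot: [1.0, -0.022, 0.0, 0.0]
contact_force: [-0.2, 1.0, -0.8]
opening: 0.002
finger_force: 0.0
```

```bash
python3 -m jog '[[[0,0.0015,0,0,0,0],[0,0,0,0,0,0]]]'
python3 -m jog '[[[0,0.0015,0,0,0,0],[0,0,0,0,0,0]]]'
```

```text
clock: 16.9
tool_pos: [0.49, 0.1938, 0.042]
eef_rot: [1.0, -0.022, -0.0, 0.0]
contact_force: [-0.6, -0.4, 0.3]
opening: 0.003
finger_force: 0.0
clock: 17.15
tool_pos: [0.49, 0.1929, 0.042]
eef_rot: [1.0, -0.022, 0.0, -0.0]
contact_force: [-0.2, 1.1, -1.3]
opening: 0.006
finger_force: 0.5
```

```bash
python3 -m jog '[[[0,-0.02,0,0,0,0],[0,-0.03,0,0,0,0],[0,0,-0.05,0,0,0],[0,0,-0.06,0,0,0],[0,0,-0.06,0,0,0],[-0.04,0.05,0,0,0,0],[-0.04,0.05,0,0,0,0],[0,0,0,0,0,0],[0,0,0,0,0,0]]]'
python3 - <<'E'
from h import *
st=get_state(); w=snap('wrist','w7.png'); np.save('st7.npy',st,allow_pickle=True); s=snap('scene','s7.png'); print(st['tool_pos'],yaw(st))
a=cv2.imread('pics/w7.png'); b=cv2.resize(cv2.imread('pics/s7.png')[175:280,230:390],(640,420),interpolation=2)
cv2.imwrite('pics/c7.png',np.vstack([cv2.resize(a[40:300,180:460],(320,297),interpolation=2).repeat(1,1) if 0 else cv2.resize(a[60:310,130:530],(640,400),interpolation=2)[:330],b[150:420]]))
E
```

```text
clock: 18.27
tool_pos: [0.4107, 0.1498, 0.2124]
eef_rot: [1.0, -0.021, 0.001, -0.001]
contact_force: [-0.6, 1.8, -0.3]
opening: 0.007
finger_force: 0.0
[0.4107397  0.14984189 0.21235653] -0.04277174863191708
```

View pics/c7.png

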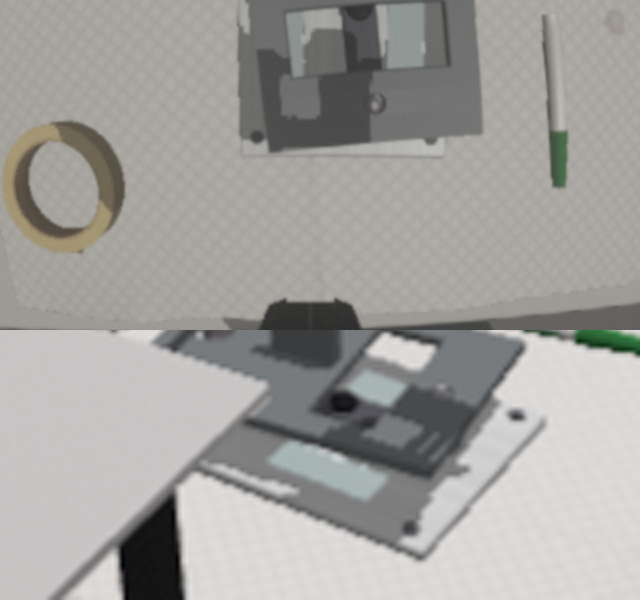

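The view shows the short pin standing inside the small hole at (377,103), and the plate looks flat. I'll check its height by crossing the scene and wrist rays at the two near corners.

Run:
```python
from h import *
st=np.load('st7.npy',allow_pickle=True).item(); w=snapshot('wrist'); s=snapshot('scene')
W=lambda x,y:(130+x/1.6,60+y/1.6); S=lambda x,y:(230+x/4,175+(y-180)/4)
Lc,Rc=W(270,150),W(483,133)
for z in(.04,.048,.06):
    a,b=wonz(w,st,*Lc,z),wonz(w,st,*Rc,z); print(z,a[:2].round(4),b[:2].round(4),np.linalg.norm(a-b).round(4))
def tri(c,sc):
    p1=wonz(w,st,*c,.2); p0=wonz(w,st,*c,0); d1=p1-p0; o,d=ray(s,*sc)
    t=np.linalg.lstsq(np.c_[d1,-d],o-p0,rcond=None)[0]; return (p0+d1*t[0]).round(4),(o+d*t[1]).round(4)
print(tri(Lc,S(435,462)),tri(Rc,S(525,345)))
# image check: plate wrist edge line; small hole vs pin tip
print(wonz(w,st,*W(377,103),.048),wonz(w,st,*W(374,106),.052))
```

```text
0.04 [0.4421 0.1755] [0.4498 0.0324] 0.1433
0.048 [0.4434 0.1748] [0.4509 0.0352] 0.1398
0.06 [0.4454 0.1737] [0.4526 0.0395] 0.1344
(array([0.4436, 0.1747, 0.0489]), array([0.438 , 0.1712, 0.0495])) (array([0.4498, 0.0325, 0.0404]), array([0.4495, 0.0323, 0.0405]))
[0.47092775 0.10598313 0.048     ] [0.46939196 0.10843104 0.052     ]
```

```bash
python3 -c "
from h import *
print(goto(get_state(),[.463,.13,.054]))"
```

```text
(array([0.0526, 0.0177, 0.1579]), None)
```

```bash
python3 -m jog '[[[0.026,0.009,0,0,0,0],[0.026,0.009,0,0,0,0],[0,0,0.05,0,0,0],[0,0,0.05,0,0,0],[0,0,0.04,0,0,0],[0,0,0.01,0,0,0],[0,0,0,0,0,0],[0,0,0,0,0,0]]]'
python3 -m jog '[[[0,0,0.003,0,0,0],[0,0,0.003,0,0,0],[0,0,0,0,0,0],[0,0,0,0,0,0]]]'
python3 -m jog '[[[0,0,0.002,0,0,0],[0,0,0,0,0,0],[0,0,0,0,0,0]]]'
```

```text
clock: 19.48
tool_pos: [0.4621, 0.1285, 0.0632]
eef_rot: [1.0, -0.022, 0.001, -0.0]
contact_force: [0.4, -0.2, -0.9]
opening: 0.003
finger_force: 0.0
clock: 19.98
tool_pos: [0.4611, 0.128, 0.056]
eef_rot: [1.0, -0.022, 0.0, 0.0]
contact_force: [-0.6, -0.9, 0.2]
opening: 0.005
finger_force: 0.0
clock: 20.35
tool_pos: [0.461, 0.128, 0.0539]
eef_rot: [1.0, -0.022, -0.0, 0.0]
contact_force: [-0.1, -0.3, -0.5]
opening: 0.004
finger_force: 0.0
```

```bash
python3 -m jog '[[[0,0,0.002,0,0,0],[0,0,0.002,0,0,0],[0,0,0,0,0,0],[0,0,0,0,0,0]]]'
python3 -m jog '[[[0,0,0.001,0,0,0],[0,0,0.001,0,0,0],[0,0,0,0,0,0]]]'
```

```text
clock: 20.85
tool_pos: [0.461, 0.128, 0.0499]
eef_rot: [1.0, -0.022, -0.0, 0.0]
contact_force: [0.3, -0.3, -0.2]
opening: 0.005
finger_force: 0.0
clock: 21.22
tool_pos: [0.4611, 0.1281, 0.0484]
eef_rot: [1.0, -0.022, 0.0, -0.0]
contact_force: [-0.8, 0.3, 5.2]
opening: 0.007
finger_force: 3.1
```

The fingers touched the plate's top at 48 mm, which means it is fully seated. I'll retreat and hand in.

```bash
python3 -m jog '[[[0,0,-0.03,0,0,0],[0,0,-0.05,0,0,0],[0,0,-0.06,0,0,0],[0,0,0,0,0,0],[0,0,0,0,0,0]]]'
python3 -c "
from plant import *
print(finish_job())"
```

```text
clock: 21.85
tool_pos: [0.4606, 0.128, 0.1877]
eef_rot: [1.0, -0.022, -0.0, 0.0]
contact_force: [-0.8, -0.2, 1.3]
opening: 0.007
finger_force: 0.0
the job is handed in; nothing more can be done
None
```

The guide is on the jig, pushed round until the small hole dropped over the short pin; a light touch found its top at 48 mm at that end, so it is fully down, and I handed the job in at about 22 s without touching the marker, timer, tape or bottle.

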